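Stack the roll crates on the bakery counter

TASK

The two bread-roll crates are of the stack-nest kind: turned opposite ways they stack, turned the same way the upper one sinks in and squashes the rolls. First turn the filled crate round on its turntable, without lifting it, so that its cut-down front points across to the far side of the counter. Then set the empty crate gently on top with its cut-down front to the robot's side, all four feet seated in the shallow notches, and let go; keep the rolls in their crate and leave the other things where they are.

Things in the scene. Friction and masses are not known exactly. Their poses are not given: they have to be found in the camera images.
- full_crate: Filled stack-nest crate, grey plastic, 180 (x) x 124 (y) x 70 mm high at the rim, tapering to a 158 x 98 mm bottom; about 0.5 kg with two rolls. Origin under its centre, z up; its front (-x end) is cut down to 30 mm, its back (+x) is full height. Stands 32 mm above the counter on the turntable, held by low ledges; pushed sideways on a long side near one end it turns with the turntable.
- empty_crate: Empty crate, the very same shape and axes as the filled one, about 0.25 kg, standing on the counter. Stacked, its origin lies 65 mm straight above the filled crate's and it is turned half round from it; turned the same way it nests, sinking 30 mm in (25 mm lower than stacked).
- empty_mid (a point): centre of the empty crate, half-way up: 35 mm above its origin, axes as the crate's
- empty_front (a point): middle of the empty crate's cut-down front end, 80 mm from its centre towards -x, 30 mm above its bottom
- grip_left (a point): grip plate of the empty crate, half-way along its +y long side: an upright piece of rim 9 mm thick (y 53 to 62 mm), 29 mm long, 25 mm deep (z 45 to 70 mm of the crate), to pinch from above with one finger inside the crate. This point: at crate x 0, y +57.5, z 60 mm
- grip_right (a point): the like grip plate on the -y long side of the empty crate: crate x 0, y -57.5, z 60 mm
- foot (a point): underside of one of the four feet of the empty crate; both crates have them on both long sides (x = +55 and -25 mm), 14 mm long, 8 mm high, reaching out to y = +-60 mm
- notch (a point): seat of one of the four shallow notches in the filled crate's long rims (x = -55 and +25 mm, y = +-53 to 62 mm), 20 mm long, 5 mm deep, which carry the feet of a crate turned half round
- slot (a point): one of the four deep open slots in the filled crate's long rims (x = +55 and -25 mm), 22 mm long and 40 mm deep, which swallow the feet of a crate turned the same way
- far_side (a point): plain point on the counter, 0.75 m straight ahead of the robot; its x axis points straight away from the robot to the far side
- turntable: low turntable with a round aluminium top, 200 mm across, that turns freely either way about the upright axis through this origin (its base centre, at counter height), needs about 1 N at the crate's end and stays where it is left. Top at 32 mm; four ledges 9 mm high on it hold the crate's bottom. The base itself does not move; its yaw says nothing of how the top is turned.
- roll_a_mid (a point): centre of a bread roll, 68 mm across and 44 mm high, lying in the filled crate
- roll_b_mid (a point): centre of the other such roll in the filled crate
- jam_jar: jam jar, 64 mm across, 95 mm tall, between the crates on the robot's side; origin under its centre; not part of the job
- bun_board: wooden board 100 x 70 x 14 mm with a bun on it, 44 mm tall in all, between the crates on the far side; origin under its centre; not part of the job
- mug: white mug, 80 mm across, 90 mm tall, at the back of the counter to the left; origin under its centre; not part of the job
- honey_jar: honey jar, 60 mm across, 80 mm tall, at the back to the right; origin under its centre; not part of the job
- spatula: spatula about 280 mm long lying to the right; z up; not part of the job
- plant_pot: potted plant, pot 84 mm across, about 120 mm tall with its leaves, to the left; origin under its centre; not part of the job
Things that resemble listed ones, but are neither listed nor needed, are in the scene too. Leave any yellow look-alike of the empty_crate alone. Leave any purple look-alike of the full_crate alone.

How it is judged (in metres and radians):
On the way:
1. the filled crate, still alone on the turntable, points its cut-down front to the far side (within 30 degrees) and rests (angle between the x axis of full_crate and the x axis of far_side, either way round below 0.52 rad and x of far_side in the frame of full_crate below 0 m and horizontal distance between full_crate and turntable below 0.01 m and z of full_crate in the frame of turntable between 0.026 and 0.038 m and horizontal distance between empty_crate and full_crate above 0.12 m and angular speed of full_crate below 0.1 rad/s), for 0.2 s.
At the end, for the whole second after the job is handed in: Filled crate down on the turntable (within 10 mm), rolls in it, front to the far side within 30 degrees; empty crate on it the other way round: origin 61-69 mm above the filled one's, within 8 mm sideways, 4 degrees of turn, 2.3 degrees of level; both at rest (angle between the x axis of full_crate and the x axis of far_side, either way round below 0.52 rad and x of far_side in the frame of full_crate below 0 m and horizontal distance between full_crate and turntable below 0.01 m and z of full_crate in the frame of turntable between 0.026 and 0.038 m and x of empty_crate in the frame of full_crate between -0.008 and 0.008 m and y of empty_crate in the frame of full_crate between -0.008 and 0.008 m and z of empty_crate in the frame of full_crate between 0.061 and 0.069 m and angle between the x axis of empty_crate and the x axis of full_crate, either way round below 0.07 rad and x of empty_front in the frame of full_crate above 0.05 m and angle between empty_crate's own z axis and vertical below 0.04 rad and horizontal distance between each of roll_a_mid, roll_b_mid and full_crate below 0.075 m and z of roll_a_mid in the frame of full_crate between 0 and 0.05 m and z of roll_b_mid in the frame of full_crate between 0 and 0.05 m and linear speed of each of empty_crate, full_crate below 0.02 m/s); the robot touches nothing.
It fails at once if the filled crate is lifted off the turntable (more than 12 mm) or pushed off it (more than 20 mm) (z of full_crate in the frame of turntable above 0.044 m or horizontal distance between full_crate and turntable above 0.02 m).
It fails at once if the empty crate drops or is slammed onto the filled one (faster than 0.5 m/s within 35 mm of its seat) (horizontal distance between empty_crate and full_crate below 0.06 m and z of empty_crate in the frame of full_crate below 0.1 m and linear speed of empty_crate above 0.5 m/s).
It fails at once if a roll leaves its crate (horizontal distance between any of roll_a_mid, roll_b_mid and full_crate above 0.1 m).
It fails at once if a bystander (jars, bun board, mug, spatula, plant) is moved by more than 30 mm (distance of any of jam_jar, bun_board, mug, honey_jar, spatula, plant_pot from where it was at the start of the episode above 0.03 m).
It also fails if it takes over 64 s, if anything falls off the work surface, if the arm or the gripper's body presses on something with over 40 N, if the wrist force passes 120 N, or if a joint passes its speed limit or range.

ROBOT

A 6-joint arm with a two-finger parallel gripper is mounted at the origin on the work surface. World frame = base frame: x ahead of the robot, y to its left, z up, the work surface at z = 0. Lengths are in mm, angles in rad, forces in N, time in s.
With the tool pointing down it reaches from about 350 to 875 mm from the base axis. Payload 4.2 kg.
Tool frame: the origin (TCP) lies at the very end of the fingers, on their centre line; the grasp point (between the pads) lies ctrl.grip_point_offset behind it (ctrl.grip_point_offset is the distance from the TCP to the grasp point, in mm); z points along the fingers, y is the line along which they close (so a half turn about z gives the same grasp; the last joint's range is limited). The gripper opens to 85 mm and grips with 20 to 120 N. Pads are 22 mm wide; open, the fingers measure 114 mm over their backs; the gripper's body (76 mm by 85 mm) begins 54 mm behind the grasp point. The pads swing forward as they close: fully open they stand 13 mm farther back than shut.
Start: joints at [-0.9, 0.385, 0.008, 0, -1.194, -0.259], TCP at [250.175, -572.723, 231.312] pointing down, gripper open.
Joint ranges: [-3.14, 3.14], [-1.21, 2.06], [-1.07, 1.41], [-3.16, 2.05], [-2.99, -0.16], [-3.1, 3.1]. Speed limits (rad/s): [2.79, 2.79, 3.14, 3.14, 3.14, 3.14].

INTERFACE

Orientations are given as a 3x3 rotation matrix whose columns are the frame's x, y, z axes.
In Python, from station import readout, vision, ticket, ctrl gives the robot as it stands.
- The arm moves only by the shell command python3 -m inch 'ROWS'. ROWS is a JSON object of lists of equal length, an entry for each row: "rotation": the turn, a rotation vector about the tool's x, y, z in rad, a list of three; "xyz": the shift along the tool's x, y, z in mm, a list of three; "hand": the finger opening in mm, from 0 to 85.4. In form: {"rotation": [[rx, ry, rz], ...], "xyz": [[tx, ty, tz], ...], "hand": [hand, ...]}. A call has exactly 10 rows; each row shifts and turns the commanded pose from where the row before left it, along the tool's axes as they then stand; what a row does not reach is not made up. A row lasts 1/10 s, in which the tool goes at most 50 mm and 8.59 degrees, less where a joint would pass 70% of its speed; a pose out of reach is approached as far as the arm can. A call with a gripper value outside its range is refused whole. The fingers move at their own pace and stop on an object; the grip force is fixed at half the most. Time passes only in rows, so rows that do not move let the fingers close, or fill a call up. It gives the time, the measured TCP pose, the force, the opening and the grip force at its end, in the units of the state.
- readout.get_state(): the state, without advancing time (a new reading comes with each control period).
- vision.grab_frame(name): name is "scene" or "side" or "wrist"; returns a dict with "frame" (480x640x3 uint8, red, green, blue), "K" (3x3 intrinsics, pixels), "eye" and "orientation" of the camera in the world; the wrist camera has in their place "hand_eye" (4x4, takes a point from camera to tool coordinates, whose origin is the TCP and whose axes are the flange's). Camera axes: x right, y up, looking along -z (the intrinsics and any distortion apply to the point x, -y, -z); pixel columns grow to the right and rows downward; lengths in mm; the calibration is good to about 2 mm. The wrist camera is an equidistant fisheye: a pixel r from the principal point sees the ray r / f radians off the axis. A picture is of the moment at which its call begins: read the wrist's pose just before it. There is no depth.
- ticket.finish_job(): hands the job in; it is judged then, once.
The state is a dict: "time_s": time; "joint_positions": joint angles; "qd": joint speeds; "effort": joint torques, N m; "position": TCP position; "tool_rot": TCP orientation; "ft_force": force on the tool from outside, world axes, zero at the start; "torque": the same for the moment, N m; "gripper_width": finger opening in mm; "grasp_force": force on a finger pad.
Only numpy, scipy, OpenCV 4.12 (cv2) and the standard library are available. Lean on these libraries where they do the work, as an engineer would, in place of code of your own. Each camera call takes 0.05 s, during which the arm holds its last target. There are 200 camera calls.

## Working session

There is one attempt and no reset: what is moved stays moved. The work goes in short steps, Python scripts to look and compute and a shell command to move; the robot and the scene stay as the last step left them, time stands still between calls to the robot, and variables do not carry over. Pictures are saved under pics/ and viewed, at most 10 in all, crops included, and the job is handed in when it is done.

```bash
ls; mkdir -p pics
python3 - <<'E'
from station import readout, vision, ctrl
import cv2, pickle, numpy as np
s=readout.get_state(); print(s['time_s'],s['position'],np.round(s['tool_rot'],3).tolist(),ctrl.grip_point_offset,s['gripper_width'])
d={}
for n in ("scene","side"):
    f=vision.grab_frame(n); d[n]=f; cv2.imwrite(f"pics/{n}0.png",f["frame"][:,:,::-1]); print(n,f["eye"],np.round(f["orientation"],3).tolist(),f["K"])
pickle.dump(d,open("f0.pkl","wb"))
E
```

```text
pics
0.0 [ 249.93670434 -572.20848758  230.22524579] [[-0.916, -0.4, -0.001], [-0.4, 0.916, 0.002], [0.0, 0.002, -1.0]] 18.700000000000003 85.45441221504322
scene [1293.71230073 -352.95469167 1254.25016805] [[0.398, -0.73, 0.555], [0.917, 0.316, -0.242], [0.001, 0.606, 0.796]] [[536.33554491   0.         314.53692728]
 [  0.         536.33554491 233.21736373]
 [  0.           0.           1.        ]]
side [-85.12955952 662.9679521  947.67843907] [[-0.742, 0.474, -0.474], [-0.67, -0.503, 0.546], [0.02, 0.723, 0.691]] [[574.02238119   0.         320.93608123]
 [  0.         574.02238119 241.24702138]
 [  0.           0.           1.        ]]
```

View pics/scene0.png

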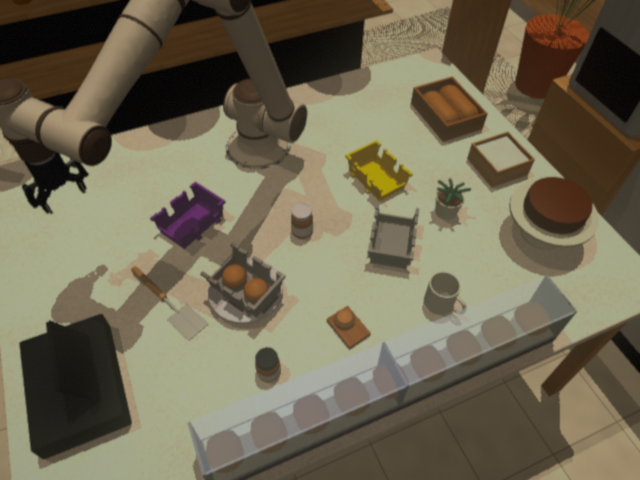

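View pics/side0.png

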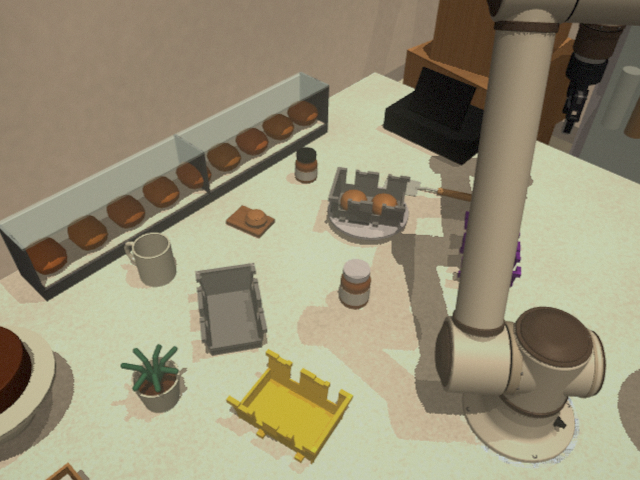

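The scene view shows the filled crate at about (245,285), the empty grey crate at (394,238), the yellow one at (379,170) and the purple one at (189,215). The side view shows the filled crate at (368,200) and the empty one at (231,308). I'll enlarge both crates.

```bash
cat > h.py <<'E'
import numpy as np, pickle, cv2
def ray(f,u,v):
    K=f["K"]; d=np.array([(u-K[0,2])/K[0,0],-(v-K[1,2])/K[1,1],-1.0]); d=np.array(f["orientation"])@d
    return np.array(f["eye"]),d/np.linalg.norm(d)
def onz(f,u,v,z):
    e,d=ray(f,u,v); return e+d*(z-e[2])/d[2]
def tri(f1,p1,f2,p2):
    e1,d1=ray(f1,*p1); e2,d2=ray(f2,*p2)
    t=np.linalg.lstsq(np.c_[d1,-d2],e2-e1,rcond=None)[0]
    a,b=e1+t[0]*d1,e2+t[1]*d2; return (a+b)/2,np.linalg.norm(a-b)
def proj(f,P):
    p=np.array(f["orientation"]).T@(np.array(P)-f["eye"]); K=f["K"]
    return K[0,0]*p[0]/-p[2]+K[0,2], -K[1,1]*p[1]/-p[2]+K[1,2]
E
python3 - <<'E'
import pickle,cv2,numpy as np
from h import *
d=pickle.load(open("f0.pkl","rb"))
def crop(n,x,y,s=4,w=100,h=75):
    c=cv2.resize(d[n]["frame"][y:y+h,x:x+w,::-1],None,fx=s,fy=s,interpolation=cv2.INTER_CUBIC)
    c=cv2.convertScaleAbs(c,alpha=1.3)
    for i in range(0,w,10):
        cv2.line(c,(i*s,0),(i*s,6),(0,0,255),1); cv2.putText(c,str(x+i),(i*s,16),0,.35,(0,0,255))
    for i in range(0,h,10):
        cv2.line(c,(0,i*s),(6,i*s),(0,0,255),1); cv2.putText(c,str(y+i),(8,i*s+4),0,.35,(0,0,255))
    return c
a=np.vstack([np.hstack([crop("scene",195,240,),crop("scene",350,198)]),np.hstack([crop("side",320,162,),crop("side",180,258,4,100,75)])])
cv2.imwrite("pics/crops.png",a)
E
```

```text
(no output)
```

View pics/crops.png

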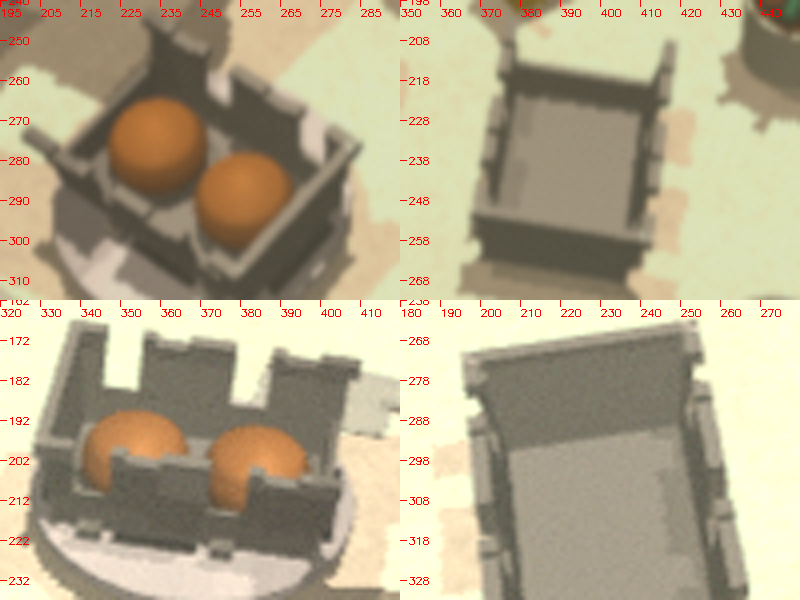

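Run:
```python
import pickle
from h import *
d=pickle.load(open("f0.pkl","rb")); S,D=d["scene"],d["side"]
for n,a,b in [("F back1",(285,276),(328.5,197)),("F back2",(252,307),(339,168.5)),("F front1",(202,272.5),(409,176)),("F front2",(232.5,246),(404,204)),
 ("E backR",(369,251),(252,266)),("E backL",(412,257.5),(197,272))]:
    p,g=tri(S,a,D,b); print(n,p.round(1),round(g,1))
# empty front post tips on z=70, footprints
print("E front posts z70",onz(S,375.5,209,70).round(1),onz(S,417.5,209,70).round(1))
for n,q,z in [("jam",(301,208),95),("honey",(267,353),80),("bun",(345,318),44),("mug",(443,282),90),("plant",(450,195),60)]: print(n,onz(S,*q,z).round(0))
# turntable disc: side / scene edges
print("disc left,right,bottom scene z32",onz(S,207,300,32).round(0),onz(S,284,290,32).round(0),onz(S,243,324,32).round(0))
# bbox of full colour image for larger empty view
```

```text
F back1 [ 583.  -127.2  100.5] 3.3
F back2 [ 636.7 -231.9   99.9] 3.4
F front1 [ 491.3 -318.2  104.2] 2.9
F front2 [ 439.3 -222.3  103.1] 8.3
E backR [577.  121.   62.9] 0.2
E backL [644.6 214.8  67.8] 1.3
E front posts z70 [456.5 202.4  70. ] [504.4 313.3  70. ]
jam [388.  -0.  95.]
honey [ 754. -240.   80.]
bun [727. -22.  44.]
mug [755. 239.  90.]
plant [489. 434.  60.]
disc left,right,bottom scene z32 [ 530. -327.   32.] [ 582. -131.   32.] [ 634. -263.   32.]
```

Filled crate: centre about (538,-225), heading about 32°, rim about 102 mm, all consistent with the text. Empty crate: centre about (545,213), heading about -35°. I'll square up the tool, close the fingers, and go to the −y side of the filled crate's back end.

```bash
python3 -m inch '{"rotation":[[0,0,0.137],[0,0,0.137],[0,0,0.137],[0,0,0],[0,0,0],[0,0,0],[0,0,0],[0,0,0],[0,0,0],[0,0,0]],"xyz":[[0,0,0],[0,0,0],[0,0,0],[-36,27,0],[-36,27,0],[-36,27,0],[-36,27,0],[-36,27,0],[-36,27,0],[-36,27,0]],"hand":[0,0,0,0,0,0,0,0,0,0]}'
python3 -c "
from station import readout;s=readout.get_state();print(s['position'],s['tool_rot'].round(3) if hasattr(s['tool_rot'],'round') else s['tool_rot'],s['joint_positions'])"
```

```text
time_s: 1.1
position: [503.1, -382.0, 230.9]
tool_rot: [[-1.0, -0.001, -0.001], [-0.001, 1.0, 0.001], [0.001, 0.001, -1.0]]
ft_force: [0.1, -1.1, 0.5]
gripper_width: 0.1
grasp_force: 0.0
[ 503.06659024 -382.03539902  230.87813197] [[-1.    -0.001 -0.001]
 [-0.001  1.     0.001]
 [ 0.001  0.001 -1.   ]] [-3.93829859e-01  3.96891265e-01  2.57373832e-02 -1.85694779e-04
 -1.20058279e+00 -1.17610731e+00]
```

```bash
python3 -m inch '{"rotation":[[0,0,0],[0,0,0],[0,0,0],[0,0,0],[0,0,0],[0,0,0],[0,0,0],[0,0,0],[0,0,0],[0,0,0]],"xyz":[[-38,28,0],[-38,28,0],[-38,28,0],[-37,28,0],[0,0,30],[0,0,30],[0,0,30],[0,0,30],[0,0,30],[0,0,0]],"hand":[0,0,0,0,0,0,0,0,0,0]}'
python3 - <<'E'
import numpy as np
C=np.array([538,-225]); p=np.array([654,-270.])
ths=np.radians(np.r_[32,np.linspace(38,108,10),np.linspace(115,172,10)])
for i,t in enumerate(ths):
    l=np.array([78,-95 if i==0 else (-86 if i==1 else -79)]); q=C+[np.cos(t)*l[0]-np.sin(t)*l[1],np.sin(t)*l[0]+np.cos(t)*l[1]]
    d=q-p;p=q; print(i,round(np.degrees(t)),q.round(0),"tool",[-round(d[0]),round(d[1])])
E
```

```text
time_s: 2.1
position: [649.2, -270.3, 75.2]
tool_rot: [[-1.0, 0.0, -0.011], [0.0, 1.0, 0.004], [0.011, 0.004, -1.0]]
ft_force: [-0.6, -0.0, -0.7]
gripper_width: 0.3
grasp_force: 0.0
0 32 [ 654. -264.] tool [0, 6]
1 38 [ 652. -245.] tool [2, 19]
2 46 [ 649. -224.] tool [3, 21]
3 54 [ 648. -209.] tool [1, 15]
4 61 [ 645. -194.] tool [3, 15]
5 69 [ 640. -180.] tool [5, 14]
6 77 [ 633. -167.] tool [7, 13]
7 85 [ 624. -155.] tool [9, 12]
8 92 [ 614. -144.] tool [10, 11]
9 100 [ 602. -134.] tool [12, 9]
10 108 [ 589. -126.] tool [13, 8]
11 115 [ 577. -121.] tool [12, 5]
12 121 [ 565. -117.] tool [12, 4]
13 128 [ 553. -115.] tool [12, 2]
14 134 [ 541. -114.] tool [12, 1]
15 140 [ 528. -114.] tool [12, 0]
16 147 [ 516. -116.] tool [12, -2]
17 153 [ 504. -119.] tool [12, -3]
18 159 [ 493. -124.] tool [11, -4]
19 166 [ 482. -129.] tool [11, -6]
20 172 [ 472. -136.] tool [10, -7]
```

```bash
python3 -m inch '{"rotation":[[0,0,0],[0,0,0],[0,0,0],[0,0,0],[0,0,0],[0,0,0],[0,0,0],[0,0,0],[0,0,0],[0,0,0]],"xyz":[[-1,25,0],[1,21,0],[1,15,0],[3,15,0],[5,14,0],[7,13,0],[9,12,0],[10,11,0],[12,9,0],[13,8,0]],"hand":[0,0,0,0,0,0,0,0,0,0]}'
python3 - <<'E'
from station import vision
import cv2
f=vision.grab_frame("scene")["frame"][200:350,130:360,::-1]
cv2.imwrite("pics/push1.png",cv2.resize(f,None,fx=3,fy=3))
E
```

```text
time_s: 3.1
position: [592.0, -127.7, 81.5]
tool_rot: [[-1.0, -0.001, 0.0], [-0.001, 1.0, -0.0], [-0.0, -0.0, -1.0]]
ft_force: [1.8, 0.8, 0.6]
gripper_width: -0.2
grasp_force: 0.9
```

View pics/push1.png

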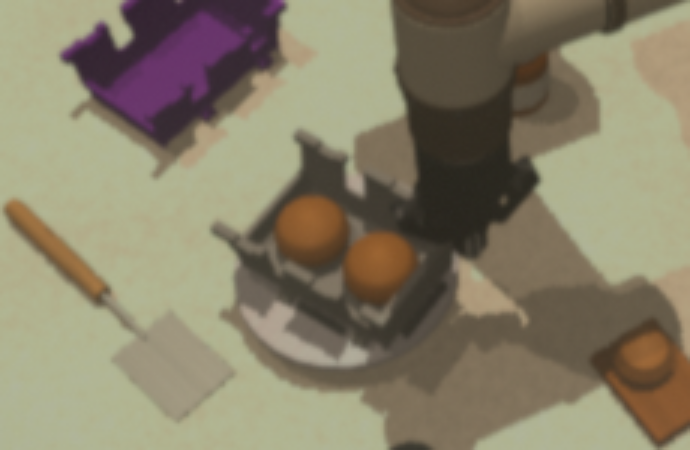

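The crate has barely turned: the finger slid round the tapered back corner and now stands at about (287,282). I'll measure its heading now from the front post tips at (229,245) and (203,277).

Run:
```python
import pickle
from h import *
S=pickle.load(open("f0.pkl","rb"))["scene"]
for a,b in [((232.5,246),(202,272.5)),((229.5,245),(203,276.5))]:
    p,q=onz(S,*a,102),onz(S,*b,102); d=p-q; print(p.round(0),q.round(0),np.degrees(np.arctan2(d[1],d[0]))-90, np.linalg.norm(d))
for q in [(157,174+35),(183,247),(152,215)]: print("purple",onz(S,*q,20).round(0))
def w(x,y,h):
    h=np.radians(h);return np.array([538+x*np.cos(h)-y*np.sin(h),-225+x*np.sin(h)+y*np.cos(h)])
th=36
p=np.array([592,-128.])
for n,l,h in [("a",(95,103),th),("b",(-64,103),th)]+[("c",(-64,80),h) for h in np.r_[th+4,np.linspace(th+8,th+70,9),np.linspace(th+77,th+142,10)]]:
    q=w(*l,h);d=q-p;p=q;print(n,round(h),q.round(0),"tool",[-round(d[0]),round(d[1])])
```

```text
[ 442. -219.  102.] [ 491. -317.  102.] 26.556798885958884 109.24321114259783
[ 436. -226.  102.] [ 504. -318.  102.] 36.263477984613516 114.72853746758513
purple [ 161. -375.   20.]
purple [ 329. -340.   20.]
purple [ 178. -394.   20.]
a 36 [554. -86.] tool [38, 42]
b 36 [ 426. -179.] tool [129, -93]
c 40 [ 438. -205.] tool [-12, -26]
c 44 [ 436. -212.] tool [1, -7]
c 52 [ 436. -226.] tool [1, -14]
c 60 [ 437. -240.] tool [-1, -14]
c 67 [ 439. -253.] tool [-3, -14]
c 75 [ 444. -266.] tool [-5, -13]
c 83 [ 451. -278.] tool [-6, -12]
c 90 [ 459. -290.] tool [-8, -11]
c 98 [ 468. -300.] tool [-9, -10]
c 106 [ 479. -309.] tool [-11, -9]
c 113 [ 489. -315.] tool [-11, -7]
c 120 [ 501. -321.] tool [-12, -5]
c 127 [ 513. -324.] tool [-12, -4]
c 135 [ 526. -327.] tool [-13, -2]
c 142 [ 539. -327.] tool [-13, -1]
c 149 [ 552. -327.] tool [-13, 1]
c 156 [ 565. -324.] tool [-13, 3]
c 164 [ 577. -320.] tool [-12, 4]
c 171 [ 588. -314.] tool [-12, 6]
c 178 [ 599. -307.] tool [-11, 7]
```

```bash
python3 -m inch '{"rotation":[[0,0,0],[0,0,0],[0,0,0],[0,0,0],[0,0,0],[0,0,0],[0,0,0],[0,0,0],[0,0,0],[0,0,0]],"xyz":[[19,21,0],[19,22,0],[30,-22,0],[30,-22,0],[30,-22,0],[33,-23,0],[0,0,0],[-7,-13,0],[-6,-13,0],[1,-7,0]],"hand":[0,0,0,0,0,0,0,0,0,0]}'
```

```text
time_s: 4.15
position: [445.7, -208.6, 81.3]
tool_rot: [[-1.0, -0.001, 0.001], [-0.001, 1.0, -0.0], [-0.001, -0.0, -1.0]]
ft_force: [-0.5, 0.6, -1.1]
gripper_width: -0.2
grasp_force: 0.0
```

```bash
python3 -m inch '{"rotation":[[0,0,0],[0,0,0],[0,0,0],[0,0,0],[0,0,0],[0,0,0],[0,0,0],[0,0,0],[0,0,0],[0,0,0]],"xyz":[[1,-14,0],[-1,-14,0],[-3,-14,0],[-5,-13,0],[-6,-12,0],[-8,-11,0],[-9,-10,0],[-11,-9,0],[0,0,0],[0,0,0]],"hand":[0,0,0,0,0,0,0,0,0,0]}'
python3 - <<'E'
from station import vision
import cv2
f=vision.grab_frame("scene")["frame"][200:350,130:360,::-1]
cv2.imwrite("pics/push2.png",cv2.resize(f,None,fx=3,fy=3))
E
```

```text
time_s: 5.15
position: [486.0, -304.8, 81.0]
tool_rot: [[-1.0, -0.0, -0.0], [-0.0, 1.0, 0.0], [0.0, 0.0, -1.0]]
ft_force: [-0.2, 0.8, 0.7]
gripper_width: -0.2
grasp_force: 0.0
```

View pics/push2.png

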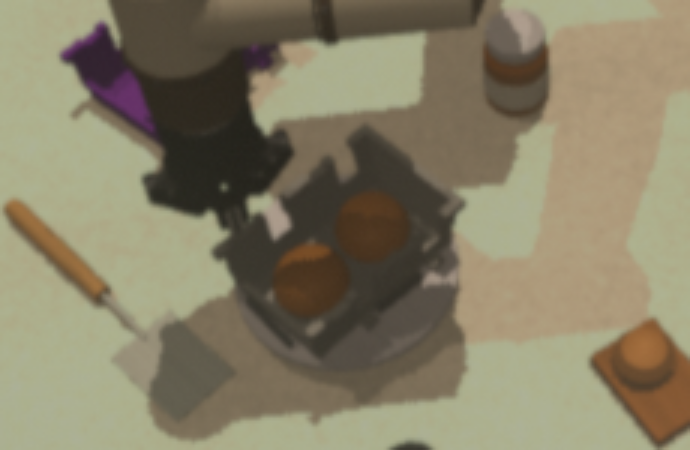

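The crate now turns with the finger: front lower-left at about (270,310) in this crop, finger at (235,215). I'll continue the arc.

```bash
python3 -m inch '{"rotation":[[0,0,0],[0,0,0],[0,0,0],[0,0,0],[0,0,0],[0,0,0],[0,0,0],[0,0,0],[0,0,0],[0,0,0]],"xyz":[[-11,-7,0],[-12,-5,0],[-12,-4,0],[-13,-2,0],[-13,-1,0],[-13,1,0],[-13,3,0],[-12,4,0],[-11,6,0],[-9,6,0]],"hand":[0,0,0,0,0,0,0,0,0,0]}'
python3 - <<'E'
from station import vision
import cv2,pickle,numpy as np
a=vision.grab_frame("scene");b=vision.grab_frame("side");pickle.dump({"scene":a,"side":b},open("f1.pkl","wb"))
f=a["frame"][230:340,180:305,::-1]
g=b["frame"][150:260,310:435,::-1]
c=[]
for im,x,y in((f,180,230),(g,310,150)):
    m=cv2.resize(im,None,fx=3.2,fy=3.2,interpolation=cv2.INTER_CUBIC)
    for i in range(0,125,10): cv2.putText(m,str(x+i),(int(i*3.2),10),0,.3,(0,0,255))
    for i in range(10,110,10): cv2.putText(m,str(y+i),(0,int(i*3.2)+3),0,.3,(0,0,255))
    c.append(m)
cv2.imwrite("pics/push3.png",cv2.convertScaleAbs(np.hstack(c),alpha=1.5))
E
```

```text
time_s: 6.2
position: [606.0, -302.7, 81.3]
tool_rot: [[-1.0, -0.001, 0.0], [-0.001, 1.0, -0.0], [-0.0, -0.0, -1.0]]
ft_force: [0.6, -1.3, 0.3]
gripper_width: -0.1
grasp_force: 0.2
```

View pics/push3.png

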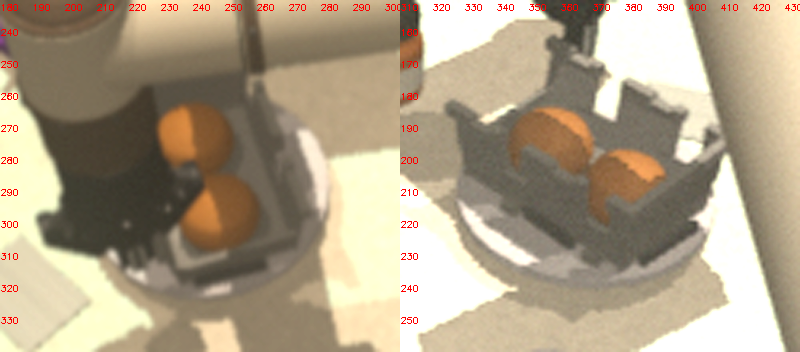

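```bash
python3 -m inch '{"rotation":[[0,0,0],[0,0,0],[0,0,0],[0,0,0],[0,0,0],[0,0,0],[0,0,0],[0,0,0],[0,0,0],[0,0,0]],"xyz":[[0,-25,0],[0,0,-45],[0,0,-45],[0,0,-45],[0,0,-45],[23,35,-10],[23,35,0],[23,35,0],[0,0,0],[0,0,0]],"hand":[0,85,85,85,85,85,85,85,85,85]}'
python3 - <<'E'
from station import vision,readout
import cv2,pickle
s=readout.get_state();w=vision.grab_frame("wrist");sc=vision.grab_frame("scene");sd=vision.grab_frame("side")
pickle.dump({"s":s,"wrist":w,"scene":sc,"side":sd},open("f2.pkl","wb"))
print({k:v for k,v in w.items() if k!="frame"})
cv2.imwrite("pics/w1.png",w["frame"][:,:,::-1])
E
```

```text
time_s: 7.3
position: [535.5, -222.9, 272.3]
tool_rot: [[-1.0, -0.002, 0.002], [-0.002, 1.0, -0.0], [-0.002, -0.0, -1.0]]
ft_force: [1.1, -0.1, 0.2]
gripper_width: 85.2
grasp_force: 0.0
{'K': array([[371.64829954,   0.        , 326.4710505 ],
       [  0.        , 371.64829954, 238.63203775],
       [  0.        ,   0.        ,   1.        ]]), 'hand_eye': array([[ 6.11189527e-04,  9.55350811e-01,  2.95473271e-01,
         7.56778221e+01],
       [ 9.99999554e-01, -7.96522059e-04,  5.06877459e-04,
         8.07398077e-01],
       [ 7.19596769e-04,  2.95472829e-01, -9.55350872e-01,
        -1.42294635e+02],
       [ 0.00000000e+00,  0.00000000e+00,  0.00000000e+00,
         1.00000000e+00]])}
```

View pics/w1.png

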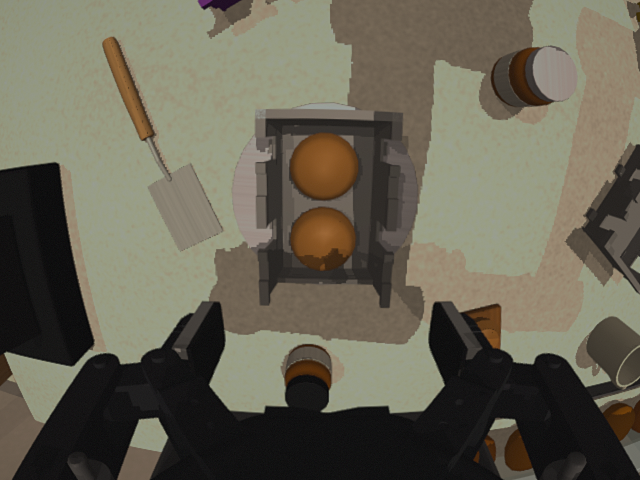

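The filled crate is square-on with its front (open end) toward image bottom, i.e. the far side. Its rim corners are at about (257,110), (403,113), (260,305) and (391,306), and both rolls are inside.

```bash
cat >> h.py <<'E'
def wray(w,s,u,v):
    K=w["K"]; p=np.array([(u-K[0,2])/K[0,0],(v-K[1,2])/K[1,1]]); r=np.linalg.norm(p)+1e-12
    x,y=p/r*np.sin(r); d=np.array([x,-y,-np.cos(r)]); R=np.array(s["tool_rot"]); H=w["hand_eye"]
    return np.array(s["position"])+R@H[:3,3], R@H[:3,:3]@d
def wz(w,s,u,v,z):
    e,d=wray(w,s,u,v); return e+d*(z-e[2])/d[2]
def wproj(w,s,P):
    H=w["hand_eye"]; R=np.array(s["tool_rot"]); t=R.T@(np.array(P)-s["position"]); c=H[:3,:3].T@(t-H[:3,3])
    d=np.array([c[0],-c[1]]); n=np.linalg.norm(d); a=np.arctan2(n,-c[2]); K=w["K"]
    return K[0,0]*a*d/n+[K[0,2],K[1,2]]
E
python3 - <<'E'
import pickle
from h import *
D=pickle.load(open("f2.pkl","rb")); w,s=D["wrist"],D["s"]
g=cv2.cvtColor(w["frame"],cv2.COLOR_RGB2GRAY)
c=np.array([[257,111],[402,113],[260,305],[390,306]],np.float32).reshape(-1,1,2)
c=cv2.cornerSubPix(g,c,(4,4),(-1,-1),(3,30,.01)).reshape(-1,2); print(c)
P=[wz(w,s,*q,102) for q in c]; print(np.round(P,1))
for q in [(257,111),(402,113),(260,305),(390,306)]: print(wz(w,s,*q,102).round(1))
b=(P[0]+P[1])/2;f=(P[2]+P[3])/2; d=b-f; print("centre",((b+f)/2).round(1),"heading",np.degrees(np.arctan2(d[1],d[0])),np.linalg.norm(d),"w",np.linalg.norm(P[0]-P[1]),np.linalg.norm(P[2]-P[3]))
# side edges: row profiles at outer left/right rim
for r in (130,200,260,290):print(r,g[r,248:275].tolist(),g[r,378:412].tolist())
# disc check and empty crate corner, also scene/side z of rim corner
E
```

```text
[[255.46436 110.04662]
 [402.5533  112.58592]
 [259.53464 304.7821 ]
 [389.0031  307.38837]]
[[ 444.5 -281.8  102. ]
 [ 446.2 -158.9  102. ]
 [ 623.  -285.9  102. ]
 [ 625.3 -162.3  102. ]]
[ 445.4 -280.5  102. ]
[ 446.5 -159.4  102. ]
[ 623.2 -285.4  102. ]
[ 623.8 -161.4  102. ]
centre [ 534.8 -222.2  102. ] heading 178.80282894123116 178.87406364285562 w 122.91021035250988 123.60867255895847
130 [153, 153, 153, 153, 154, 155, 141, 118, 106, 106, 108, 107, 108, 108, 108, 109, 106, 76, 37, 44, 50, 49, 49, 49, 49, 49, 49] [37, 37, 40, 39, 43, 44, 44, 43, 43, 45, 42, 43, 38, 43, 60, 65, 64, 64, 63, 63, 64, 62, 61, 65, 81, 105, 106, 106, 105, 105, 104, 102, 101, 99]
200 [144, 143, 144, 144, 144, 144, 145, 134, 101, 100, 101, 101, 101, 100, 102, 102, 103, 85, 52, 42, 46, 49, 49, 49, 48, 50, 49] [43, 43, 44, 44, 44, 43, 43, 42, 41, 40, 53, 63, 62, 63, 63, 63, 62, 61, 61, 60, 66, 71, 71, 72, 80, 89, 89, 90, 89, 90, 90, 90, 90, 91]
260 [101, 102, 102, 98, 96, 96, 95, 99, 100, 90, 63, 60, 61, 63, 62, 63, 62, 63, 60, 50, 39, 38, 37, 39, 39, 38, 38] [39, 37, 37, 38, 38, 39, 56, 62, 63, 62, 62, 61, 62, 59, 50, 51, 77, 81, 80, 81, 81, 81, 81, 81, 81, 82, 82, 80, 85, 131, 141, 143, 142, 140]
290 [102, 102, 102, 101, 101, 100, 97, 97, 98, 104, 104, 71, 59, 60, 62, 62, 61, 62, 62, 62, 50, 36, 35, 38, 69, 95, 103] [36, 38, 37, 41, 48, 50, 49, 51, 50, 50, 49, 50, 56, 84, 102, 95, 83, 83, 82, 83, 82, 83, 80, 79, 80, 80, 82, 82, 83, 83, 83, 84, 83, 83]
```

Filled crate measured: 178.9 × 123 mm, matching the text, centre (534.8,-222.2), heading 178.8°. Now over to the empty crate.

```bash
python3 -m inch '{"rotation":[[0,0,0],[0,0,0],[0,0,0],[0,0,0],[0,0,0],[0,0,0],[0,0,0],[0,0,0],[0,0,0],[0,0,0]],"xyz":[[-1,43,0],[-1,43,0],[-1,43,0],[-1,43,0],[-1,43,0],[-1,43,0],[-1,43,0],[-1,43,0],[-1,43,0],[-1,43,0]],"hand":[85,85,85,85,85,85,85,85,85,85]}'
python3 -m inch '{"rotation":[[0,0,0.121],[0,0,0.121],[0,0,0.121],[0,0,0.121],[0,0,0.121],[0,0,0],[0,0,0],[0,0,0],[0,0,0],[0,0,0]],"xyz":[[0,0,0],[0,0,0],[0,0,0],[0,0,0],[0,0,0],[0,0,0],[0,0,0],[0,0,0],[0,0,0],[0,0,0]],"hand":[85,85,85,85,85,85,85,85,85,85]}'
python3 - <<'E'
from station import vision,readout
import cv2,pickle
s=readout.get_state();w=vision.grab_frame("wrist");print(s["joint_positions"])
pickle.dump({"s":s,"wrist":w},open("f3.pkl","wb"))
cv2.imwrite("pics/w2.png",w["frame"][:,:,::-1])
E
```

```text
time_s: 8.45
position: [546.4, 208.0, 270.8]
tool_rot: [[-1.0, 0.0, -0.0], [0.0, 1.0, -0.0], [0.0, -0.0, -1.0]]
ft_force: [-0.1, -1.1, -0.1]
gripper_width: 84.7
grasp_force: 0.0
time_s: 9.45
position: [545.6, 206.5, 271.3]
tool_rot: [[-0.823, 0.568, 0.0], [0.568, 0.823, 0.0], [-0.0, 0.0, -1.0]]
ft_force: [0.3, 0.5, 0.1]
gripper_width: 85.4
grasp_force: 0.0
[ 6.39264226e-01  2.88638685e-01 -3.23773163e-02  2.28717326e-05
 -1.24970989e+00 -2.81373729e+00]
```

View pics/w2.png

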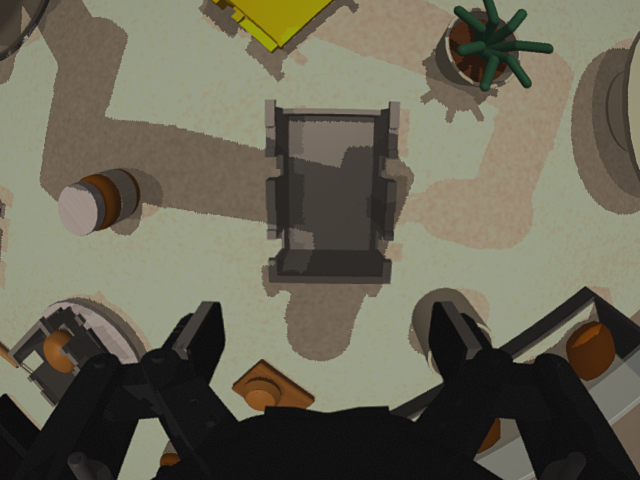

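The empty crate stands with its front up-image (robot side). Its rim corners are at about (267,100), (399,102), (267,282) and (391,283).

Run:
```python
import pickle
from h import *
D=pickle.load(open("f3.pkl","rb")); w,s=D["wrist"],D["s"]
g=cv2.cvtColor(w["frame"],cv2.COLOR_RGB2GRAY)
c0=np.array([[266,101],[399,102],[267,283],[390,283]],np.float32)
c=cv2.cornerSubPix(g,c0.reshape(-1,1,2).copy(),(4,4),(-1,-1),(3,30,.01)).reshape(-1,2); print(c)
for cc in (c0,c):
    P=[wz(w,s,*q,70) for q in cc]
    b=(P[2]+P[3])/2;f=(P[0]+P[1])/2; d=b-f;C=(b+f)/2;h=np.arctan2(d[1],d[0])
    e=(P[1]-P[0])+(P[3]-P[2]);h2=np.arctan2(e[1],e[0])
    print("centre",C.round(1),"heading",np.degrees(h),np.degrees(h2)-90,"L",np.linalg.norm(d),"w",np.linalg.norm(P[0]-P[1]),np.linalg.norm(P[2]-P[3]))
# height check: triangulate back corners with the scene camera f0
S=pickle.load(open("f0.pkl","rb"))["scene"]
for q,a in [(c0[2],(369,251)),(c0[3],(412,257.5))]:
    e1,d1=wray(w,s,*q);e2,d2=ray(S,*a);t=np.linalg.lstsq(np.c_[d1,-d2],e2-e1,rcond=None)[0];print("tri",(e1+t[0]*d1).round(1),(e2+t[1]*d2).round(1))
for r in (115,150,190,210,260,):
    print(r,g[r,258:282].tolist(),g[r,374:404].tolist())
```

```text
[[264.32098  99.30473]
 [399.68375 101.45388]
 [267.      283.     ]
 [389.54398 283.37476]]
centre [538.4 216.6  70. ] heading -35.683268662275665 -34.66308365664321 L 178.81334496220524 w 121.75795398206088 125.45098806186384
centre [537.9 216.6  70. ] heading -35.60151378620996 -35.012711842080286 L 180.11421115481448 w 123.95184929005836 125.0036551959548
tri [575.5 112.8  70. ] [580.6 118.4  69.1]
tri [646.7 216.1  69.8] [645.8 214.5  69.5]
115 [150, 152, 154, 155, 154, 154, 142, 123, 113, 114, 114, 115, 115, 116, 117, 115, 78, 40, 39, 43, 43, 43, 43, 44] [64, 66, 67, 68, 69, 74, 62, 49, 47, 47, 49, 50, 45, 43, 41, 60, 93, 113, 112, 111, 110, 110, 109, 110, 108, 119, 144, 147, 143, 142]
150 [99, 101, 116, 100, 110, 102, 92, 76, 65, 67, 67, 68, 69, 69, 68, 69, 54, 41, 37, 39, 39, 39, 38, 40] [44, 44, 43, 45, 43, 44, 45, 44, 44, 44, 45, 43, 44, 42, 47, 55, 63, 63, 63, 63, 62, 59, 58, 68, 117, 138, 141, 142, 142, 143]
190 [100, 103, 102, 98, 98, 96, 99, 89, 66, 65, 65, 66, 66, 65, 66, 66, 58, 46, 36, 39, 37, 40, 40, 38] [43, 44, 44, 43, 44, 45, 45, 44, 44, 44, 44, 40, 41, 53, 62, 63, 64, 64, 63, 62, 62, 63, 68, 83, 84, 83, 83, 83, 85, 85]
210 [103, 102, 102, 102, 101, 102, 103, 103, 91, 71, 65, 64, 65, 65, 65, 64, 66, 58, 43, 38, 39, 38, 38, 40] [38, 39, 39, 39, 39, 39, 37, 38, 39, 39, 37, 36, 47, 50, 50, 51, 52, 51, 49, 49, 50, 65, 80, 82, 82, 80, 82, 107, 136, 145]
260 [153, 150, 148, 146, 147, 149, 151, 153, 154, 139, 103, 72, 72, 74, 74, 75, 71, 61, 51, 43, 37, 38, 39, 37] [43, 44, 44, 45, 44, 46, 45, 43, 42, 40, 38, 40, 39, 41, 38, 39, 59, 104, 146, 146, 144, 143, 144, 146, 145, 143, 145, 150, 155, 155]
```

```bash
python3 -m inch '{"rotation":[[0,0,0.01],[0,0,0],[0,0,0],[0,0,0],[0,0,0],[0,0,0],[0,0,0],[0,0,0],[0,0,0],[0,0,0]],"xyz":[[5.7,30.7,0],[5.7,30.7,0],[0,0,35],[0,0,35],[0,0,35],[0,0,35],[0,0,35],[0,0,0],[0,0,0],[0,0,0]],"hand":[50,50,50,50,50,50,50,50,50,50]}'
python3 - <<'E'
from station import vision,readout
import cv2,pickle
from h import *
s=readout.get_state();w=vision.grab_frame("wrist");pickle.dump({"s":s,"wrist":w},open("f4.pkl","wb"))
P=[571.2,263.6,70]
R=np.array(s["tool_rot"]); print("plate in tool", (R.T@(np.array(P)-s["position"])).round(1), wproj(w,s,P))
cv2.imwrite("pics/w3.png",w["frame"][:,:,::-1])
E
```

```text
time_s: 10.5
position: [572.8, 264.3, 98.8]
tool_rot: [[-0.818, 0.576, 0.004], [0.576, 0.818, 0.002], [-0.002, 0.004, -1.0]]
ft_force: [-0.1, -0.7, 1.3]
gripper_width: 50.3
grasp_force: 0.0
plate in tool [ 0.9 -1.7 28.8] [322.21913186 280.78844839]
```

View pics/w3.png

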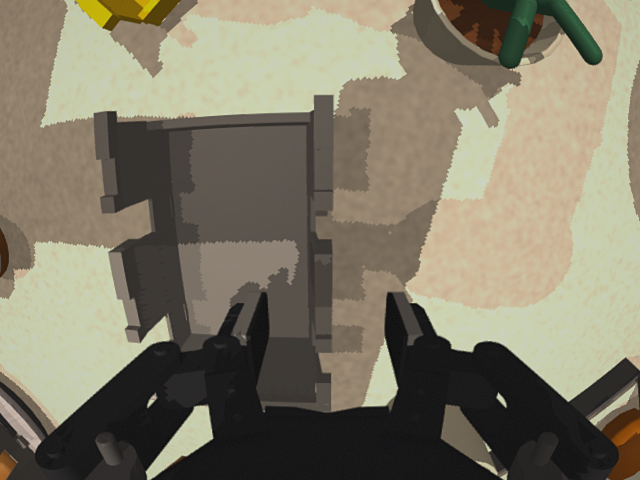

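The rim plate sits at column about 324, midway between the fingers (267 and 388), and the predicted plate centre row 281 matches the plate at rows 240–325. I'll descend and close.

```bash
python3 -m inch '{"rotation":[[0,0,0],[0,0,0],[0,0,0],[0,0,0],[0,0,0],[0,0,0],[0,0,0],[0,0,0],[0,0,0],[0,0,0]],"xyz":[[0.8,-1,20],[0,0,20],[0,0,20],[0,0,0],[0,0,0],[0,0,0],[0,0,0],[0,0,0],[0,0,0],[0,0,0]],"hand":[50,50,50,50,0,0,0,0,0,0]}'
```

```text
time_s: 11.55
position: [571.0, 263.6, 39.3]
tool_rot: [[-0.818, 0.575, 0.002], [0.575, 0.818, 0.0], [-0.002, 0.002, -1.0]]
ft_force: [-1.0, 0.8, 8.1]
gripper_width: 9.3
grasp_force: 58.4
```

Gripped at 9.3 mm, which is the plate thickness. I'll lift, then turn +33.9° in the world (−0.592 about the tool z).

```bash
python3 -m inch '{"rotation":[[0,0,0],[0,0,0],[0,0,0],[0,0,0],[0,0,0],[0,0,-0.1184],[0,0,-0.1184],[0,0,-0.1184],[0,0,-0.1184],[0,0,-0.1184]],"xyz":[[0,0,-15],[0,0,-30],[0,0,-35],[0,0,-40],[0,0,-40],[0,0,0],[0,0,0],[0,0,0],[0,0,0],[0,0,0]],"hand":[0,0,0,0,0,0,0,0,0,0]}'
python3 - <<'E'
import numpy as np
from station import readout
s=readout.get_state();R=np.array(s["tool_rot"]);print(R.round(4),s["torque"])
h=np.radians(-1.2); t=np.array([534.8,-222.2])+57.5*np.array([-np.sin(h),np.cos(h)])
t=np.r_[t,195]; print(t, (R.T@(t-s["position"])).round(1))
E
```

```text
time_s: 12.55
position: [569.7, 263.0, 196.6]
tool_rot: [[-1.0, 0.018, -0.0], [0.018, 1.0, 0.001], [0.0, 0.001, -1.0]]
ft_force: [-0.2, -0.4, -2.2]
gripper_width: 8.4
grasp_force: 60.1
[[-9.998e-01  1.760e-02 -2.000e-04]
 [ 1.760e-02  9.998e-01  8.000e-04]
 [ 2.000e-04  8.000e-04 -1.000e+00]] [0.09099733 0.00840537 0.02805712]
[ 536.00418914 -164.7126107   195.        ] [  26.2 -428.2    1.3]
```

```bash
python3 -m inch '{"rotation":[[0,0,0],[0,0,0],[0,0,0],[0,0,0],[0,0,0],[0,0,0],[0,0,0],[0,0,0],[0,0,0],[0,0,0]],"xyz":[[2.6,-25,0],[2.6,-45,0],[2.6,-45,0],[2.6,-45,0],[2.6,-45,0],[2.6,-45,0],[2.6,-45,0],[2.6,-45,0],[2.6,-45,0],[2.8,-43,0]],"hand":[0,0,0,0,0,0,0,0,0,0]}'
python3 -m inch '{"rotation":[[0,0,0],[0,0,0],[0,0,0],[0,0,0],[0,0,0],[0,0,0],[0,0,0],[0,0,0],[0,0,0],[0,0,0]],"xyz":[[0,0,0],[0,0,0],[0,0,0],[0,0,0],[0,0,0],[0,0,0],[0,0,0],[0,0,0],[0,0,0],[0,0,0]],"hand":[0,0,0,0,0,0,0,0,0,0]}'
python3 - <<'E'
import pickle,cv2
from h import *
from station import readout,vision
s=readout.get_state();R=np.array(s["tool_rot"])
t=np.array([536,-164.7,195]); print((R.T@(t-s["position"])).round(2),np.degrees(np.arctan2(R[1,1],R[0,1]))-90,R[:,2].round(4))
w=vision.grab_frame("wrist");sc=vision.grab_frame("scene");sd=vision.grab_frame("side")
pickle.dump({"s":s,"wrist":w,"scene":sc,"side":sd},open("f5.pkl","wb"))
def up(im,k): return cv2.resize(im,None,fx=k,fy=k,interpolation=cv2.INTER_CUBIC)
a=up(w["frame"],.625)[:,:,::-1]; b=up(sd["frame"][120:270,300:500],2)[:,:,::-1]
c=up(sc["frame"][200:350,170:370],2)[:,:,::-1]
print(a.shape,b.shape)
out=np.zeros((600,800,3),np.uint8); out[:300,:400]=a;out[:300,400:]=b;out[300:,:400]=c
cv2.imwrite("pics/pre.png",out)
E
```

```text
time_s: 13.55
position: [533.7, -165.9, 196.8]
tool_rot: [[-1.0, 0.023, 0.001], [0.023, 1.0, 0.001], [-0.001, 0.001, -1.0]]
ft_force: [1.0, -0.0, -2.1]
gripper_width: 8.6
grasp_force: 60.1
time_s: 14.55
position: [534.4, -164.3, 196.3]
tool_rot: [[-1.0, 0.022, -0.0], [0.022, 1.0, 0.0], [0.0, 0.0, -1.0]]
ft_force: [-0.3, -0.6, -2.1]
gripper_width: 8.5
grasp_force: 60.1
[-1.6  -0.38  1.29] -1.2736918543907052 [-1.e-04  0.e+00 -1.e+00]
(300, 400, 3) (300, 400, 3)
```

View pics/pre.png

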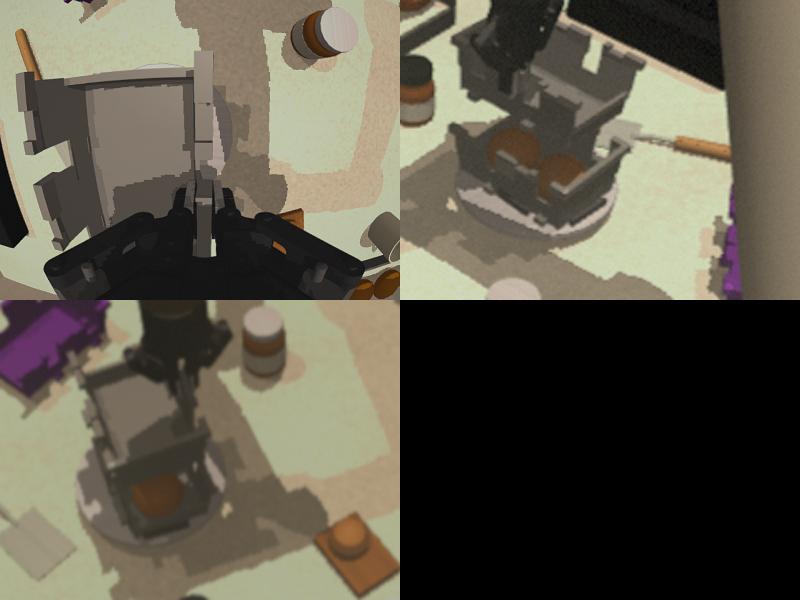

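The wrist view shows the held crate with its front to the robot side and its right post at about (342,82) full-res. The side view shows it straight over the filled crate, both rolls inside. I'll check the held crate's pose against the expectation from its corners.

Run:
```python
import pickle
from h import *
D=pickle.load(open("f5.pkl","rb"));w,s=D["wrist"],D["s"];R=np.array(s["tool_rot"])
o=np.array(s["position"])
X=-R[:,0];Y=R[:,1]; C=o-57.5*Y; C[2]=o[2]-39.3
f=lambda x,y,z: C+X*x+Y*y+np.array([0,0,z])
g=cv2.cvtColor(w["frame"],cv2.COLOR_RGB2GRAY)
for n,p,seed in [("FL",(-90,62,70),(342,82)),("FLin",(-90,53,70),(311,82)),("FR",(-90,-62,70),(28,117)),("FRin",(-90,-53,70),(55,117))]:
    q=wproj(w,s,f(*p)); c=cv2.cornerSubPix(g,np.array([[seed]],np.float32),(6,6),(-1,-1),(3,30,.01))[0,0]
    m=wz(w,s,*c,C[2]+70)-f(*p); print(n,q.round(1),c.round(1),"err in crate xy",round(m@X,1),round(m@Y,1))
i=wproj(w,s,f(-75,62,70)); r=int(i[1]); print("row",r,i, g[r,296:350].tolist())
j=wproj(w,s,f(-75,-62,70)); r=int(j[1]); print("row",r,j, g[r,20:70].tolist())
# side view: height of the far/low features, full crate unchanged? compare with f2 side around rolls
```

```text
FL [339.4  79.8] [340.7  81. ] err in crate xy 0.3 0.4
FLin [308.7  79.9] [309.7  80.9] err in crate xy 0.3 0.3
FR [ 14.9 117.5] [ 24.5 118.2] err in crate xy 1.2 5.9
FRin [ 29.5 113.8] [ 55. 117.] err in crate xy 3.3 14.0
row 129 [339.2316261  129.51322206] [67, 66, 66, 66, 67, 67, 67, 66, 67, 66, 67, 68, 57, 54, 109, 140, 138, 138, 137, 138, 138, 138, 138, 137, 137, 139, 138, 139, 139, 138, 138, 139, 139, 138, 138, 140, 139, 139, 140, 139, 139, 138, 140, 140, 123, 126, 130, 130, 132, 131, 131, 129, 128, 125]
row 155 [ 17.34287478 155.30370608] [187, 185, 183, 181, 182, 185, 184, 120, 113, 117, 118, 117, 117, 117, 118, 117, 117, 118, 118, 120, 120, 71, 53, 54, 56, 56, 56, 56, 56, 57, 56, 56, 57, 55, 57, 56, 56, 60, 57, 58, 65, 64, 65, 65, 64, 65, 64, 64, 65, 64]
```

The left post agrees within 0.3 mm, but the right side hangs about 5 mm low (about 2.5° sag in the grip). I'll correct it with a small tool tilt and recheck.

```bash
python3 -m inch '{"rotation":[[0.022,0,0],[0.022,0,0],[0,0,0],[0,0,0],[0,0,0],[0,0,0],[0,0,0],[0,0,0],[0,0,0],[0,0,0]],"xyz":[[-0.4,-1.6,0],[0,0,0],[0,0,5],[0,0,5],[0,0,5],[0,0,5],[0,0,5],[0,0,0],[0,0,0],[0,0,0]],"hand":[0,0,0,0,0,0,0,0,0,0]}'
cat > chk.py <<'E'
import pickle
from h import *
from station import readout,vision
L=[];
for i in range(6):
    s=readout.get_state(); w=vision.grab_frame("wrist"); L.append(s)
s=dict(s); s["position"]=np.mean([l["position"] for l in L],0); U,_,V=np.linalg.svd(np.mean([l["tool_rot"] for l in L],0)); s["tool_rot"]=R=U@V
pickle.dump({"s":s,"wrist":w},open("f6.pkl","wb"))
print(s["position"].round(1),"yaw",np.degrees(np.arctan2(R[1,1],R[0,1]))-90,"z",R[:,2].round(4),"F",np.mean([l["ft_force"] for l in L],0).round(1))
g=cv2.cvtColor(w["frame"],cv2.COLOR_RGB2GRAY)
# posts in a level frame whose yaw is the tool's
Y=np.array([R[0,1],R[1,1],0]);Y/=np.linalg.norm(Y);X=np.array([Y[1],-Y[0],0])
G=s["position"]-18.7*R[:,2]; C=G-57.5*Y; C[2]=G[2]-58
f=lambda x,y,z: C+X*x+Y*y+np.array([0,0,z])
for n,p,k in [("FL",(-90,62,70),1),("FR",(-90,-62,70),-1)]:
    q=wproj(w,s,f(*p)).astype(np.float32); best=cv2.cornerSubPix(g,np.array([[q+[0 if k>0 else 3,1]]],np.float32),(6,6),(-1,-1),(3,30,.01))[0,0]
    m=wz(w,s,*best,C[2]+70)-f(*p); print(n,q.round(1),best.round(1),"err",round(m@X,1),round(m@Y,1))
    r=int(wproj(w,s,f(-75,62*k,70))[1]); u=int(wproj(w,s,f(-75,62*k,70))[0]); print(r,max(u-14,0),g[r,max(u-14,0):u+15].tolist())
E
python3 chk.py
```

```text
time_s: 15.7
position: [535.0, -167.1, 171.6]
tool_rot: [[-1.0, 0.022, -0.0], [0.022, 0.999, -0.044], [-0.001, -0.044, -0.999]]
ft_force: [0.7, 0.5, -2.1]
gripper_width: 8.9
grasp_force: 60.3
[ 534.9 -167.   171.6] yaw -1.273631989488237 z [-4.00e-04 -4.40e-02 -9.99e-01] F [ 0.3 -0.  -2. ]
FL [337.5  79.8] [340.5  80.7] err 0.3 0.9
129 323 [142, 142, 142, 142, 142, 143, 144, 143, 142, 143, 143, 143, 143, 142, 143, 144, 143, 125, 138, 156, 168, 169, 157, 139, 114, 127, 132, 131, 131]
FR [ 22.9 117.1] [ 24.5 118. ] err 0.5 1.0
153 11 [185, 189, 189, 190, 188, 187, 190, 189, 188, 188, 185, 184, 183, 185, 191, 191, 129, 117, 119, 121, 121, 121, 120, 120, 120, 120, 121, 121, 123]
```

Level now; both posts agree. I'll lower most of the way, straight down with the tilt compensated.

```bash
python3 -m inch '{"rotation":[[0,0,0],[0,0,0],[0,0,0],[0,0,0],[0,0,0],[0,0,0],[0,0,0],[0,0,0],[0,0,0],[0,0,0]],"xyz":[[-0.3,0.22,5],[-0.3,0.22,5],[0,0.22,5],[0,0.22,5],[0,0.22,5],[0,0.13,3],[0,0,0],[0,0,0],[0,0,0],[0,0,0]],"hand":[0,0,0,0,0,0,0,0,0,0]}'; python3 chk.py
python3 - <<'E'
# foot/notch alignment in side view, unseen: save only
from station import vision
import pickle
pickle.dump({"scene":vision.grab_frame("scene"),"side":vision.grab_frame("side")},open("f7.pkl","wb"))
E
```

```text
time_s: 17.0
position: [535.5, -167.0, 143.6]
tool_rot: [[-1.0, 0.022, -0.0], [0.022, 0.999, -0.044], [-0.001, -0.044, -0.999]]
ft_force: [0.5, -0.4, -2.8]
gripper_width: 8.4
grasp_force: 60.2
[ 535.4 -167.   143.5] yaw -1.2719121761889625 z [-6.00e-04 -4.40e-02 -9.99e-01] F [ 0.1  0.2 -2.3]
FL [337.5  79.8] [342.4  81.9] err 0.6 1.4
129 323 [143, 143, 144, 144, 144, 144, 144, 144, 144, 144, 145, 144, 145, 145, 144, 145, 145, 126, 124, 146, 171, 179, 167, 146, 143, 185, 200, 205, 204]
FR [ 22.9 117.1] [ 25.  115.7] err -0.4 1.4
153 11 [189, 192, 192, 192, 192, 191, 189, 190, 190, 190, 191, 192, 190, 190, 193, 192, 129, 118, 121, 121, 122, 121, 121, 122, 122, 121, 121, 122, 124]
```

```bash
python3 -m inch '{"rotation":[[0,0,0],[0,0,0],[0,0,0],[0,0,0],[0,0,0],[0,0,0],[0,0,0],[0,0,0],[0,0,0],[0,0,0]],"xyz":[[-0.5,0.4,1],[0,0.1,1],[0,0.1,1],[0,0,1],[0,0,1],[0,0,1],[0,0,0],[0,0,0],[0,0,0],[0,0,0]],"hand":[0,0,0,0,0,0,0,0,0,0]}'
python3 -m inch '{"rotation":[[0,0,0],[0,0,0],[0,0,0],[0,0,0],[0,0,0],[0,0,0],[0,0,0],[0,0,0],[0,0,0],[0,0,0]],"xyz":[[0,0,0.5],[0,0,0.5],[0,0,0],[0,0,0],[0,0,0],[0,0,0],[0,0,0],[0,0,0],[0,0,0],[0,0,0]],"hand":[0,0,0,0,0,0,0,0,0,0]}'
```

```text
time_s: 18.4
position: [535.9, -166.7, 137.4]
tool_rot: [[-1.0, 0.022, -0.001], [0.022, 0.999, -0.044], [-0.0, -0.044, -0.999]]
ft_force: [0.4, 0.1, -1.9]
gripper_width: 8.7
grasp_force: 60.2
time_s: 19.4
position: [535.9, -166.7, 136.3]
tool_rot: [[-1.0, 0.022, -0.001], [0.022, 0.999, -0.044], [-0.0, -0.044, -0.999]]
ft_force: [0.3, 0.3, -2.5]
gripper_width: 8.3
grasp_force: 60.2
```

There is no contact at seat height, so the feet are inside the notches and not on the rim. I'll keep lowering finely.

```bash
python3 -m inch '{"rotation":[[0,0,0],[0,0,0],[0,0,0],[0,0,0],[0,0,0],[0,0,0],[0,0,0],[0,0,0],[0,0,0],[0,0,0]],"xyz":[[0,0,0.4],[0,0,0],[0,0,0.4],[0,0,0],[0,0,0.4],[0,0,0],[0,0,0],[0,0,0],[0,0,0],[0,0,0]],"hand":[0,0,0,0,0,0,0,0,0,0]}'
python3 chk.py | head -2
```

```text
time_s: 20.4
position: [536.1, -166.7, 135.5]
tool_rot: [[-1.0, 0.022, -0.0], [0.022, 0.999, -0.044], [-0.001, -0.044, -0.999]]
ft_force: [-0.6, 3.7, 4.0]
gripper_width: 8.6
grasp_force: 59.8
[ 536.1 -166.7  135.5] yaw -1.2642334595257978 z [-3.00e-04 -4.41e-02 -9.99e-01] F [-1.2  3.2  4.7]
FL [337.5  79.8] [342.6  84.1] err 1.3 1.5
```

Contact at TCP z 135.5 with about 7 N upward, so the origin is at about 97 mm, which is the stacked height. I'll release and retreat.

```bash
python3 -m inch '{"rotation":[[0,0,0],[0,0,0],[0,0,0],[0,0,0],[0,0,0],[0,0,0],[0,0,0],[0,0,0],[0,0,0],[0,0,0]],"xyz":[[0,0,0],[0,0,0],[0,0,0],[0,0,0],[0,0,0],[0,0,-5],[0,0,-10],[0,0,-15],[0,0,-20],[0,0,-25]],"hand":[15,30,45,50,50,50,50,50,50,50]}'
python3 -m inch '{"rotation":[[-0.022,0,0],[-0.022,0,0],[0,0,0],[0,0,0],[0,0,0],[0,0,0],[0,0,0],[0,0,0],[0,0,0],[0,0,0]],"xyz":[[0,0,-30],[0,0,-30],[0,0,-30],[0,-15,-30],[0,-20,-20],[0,-20,0],[0,0,0],[0,0,0],[0,0,0],[0,0,0]],"hand":[50,50,50,50,50,50,50,50,50,85]}'
python3 - <<'E'
from station import vision,readout
import pickle
from h import *
s=readout.get_state();w=vision.grab_frame("wrist");sc=vision.grab_frame("scene");sd=vision.grab_frame("side")
pickle.dump({"s":s,"wrist":w,"scene":sc,"side":sd},open("f8.pkl","wb"))
g=cv2.cvtColor(w["frame"],cv2.COLOR_RGB2GRAY)
h=np.radians(-1.2);P=[]
for x,y in [(-90,62),(-90,-62),(90,62),(90,-62)]:
    p=np.array([535+x*np.cos(h)-y*np.sin(h),-222.3+x*np.sin(h)+y*np.cos(h),167])
    q=wproj(w,s,p); c=cv2.cornerSubPix(g,q.astype(np.float32).reshape(1,1,2),(7,7),(-1,-1),(3,30,.01))[0,0]
    m=wz(w,s,*c,167); P.append(m); print((x,y),q.round(1),c.round(1),(m-p).round(1))
cv2.imwrite("pics/final.png",w["frame"][:,:,::-1])
E
```

```text
time_s: 21.7
position: [535.6, -163.4, 211.0]
tool_rot: [[-1.0, 0.022, -0.002], [0.022, 0.999, -0.044], [0.001, -0.044, -0.999]]
ft_force: [0.3, -0.6, 0.0]
gripper_width: 50.1
grasp_force: 0.0
time_s: 22.7
position: [534.7, -215.8, 349.8]
tool_rot: [[-1.0, 0.021, -0.001], [0.021, 1.0, 0.0], [0.001, 0.0, -1.0]]
ft_force: [-0.5, 0.9, -0.8]
gripper_width: 63.3
grasp_force: 0.0
(-90, 62) [389.8 112.7] [390.  112.8] [0.1 0.1 0. ]
(-90, -62) [247.2 113.3] [247.4 113.4] [0.1 0.2 0. ]
(90, 62) [382.2 302.4] [381.7 301.9] [-0.6 -0.6  0. ]
(90, -62) [256.6 302. ] [256.6 302. ] [ 0. -0.  0.]
```

All four rim corners lie within 1 mm of the pose expected at stacked height (167 mm rim), so the crate is seated, level and aligned. Handing in.

```bash
python3 -c "
from station import ticket
print(ticket.finish_job())"
```

```text
the job is handed in; nothing more can be done
None
```

I turned the filled crate so its front faces the far side. The empty crate is set on top the other way round and released, and the job is handed in at about 23 s; its rim corners measured within 1 mm of the stacked position, but no verdict came back.

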